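# Turn the turret's exit tube to the pinhole plate

## Robot

A 6-joint arm with a two-finger parallel gripper is mounted at the origin on the work surface; the furniture and walls round the work are solid. World frame = base frame: x ahead of the robot, y to its left, z up, the work surface at z = 0. Lengths are in m, angles in rad, forces in N, time in s.
With the tool pointing down it reaches from about 0.325 to 1 m from the base axis. Payload 5.1 kg.
Tool frame: the origin (TCP) lies at the very end of the fingers, on their centre line; the grasp point (between the pads) lies 19 mm behind it (r.tcp_to_grasp is the distance from the TCP to the grasp point, in m); z points along the fingers, y is the line along which they close (so a half turn about z gives the same grasp; the last joint's range is limited). The gripper opens to 85 mm and grips with 20 to 120 N. Pads are 22 mm wide; open, the fingers measure 114 mm over their backs; the gripper's body (76 mm by 85 mm) begins 54 mm behind the grasp point. The pads swing forward as they close: fully open they stand 13 mm farther back than shut.
Start: joints at [1.161, 0.124, 1.65, -0, 1.367, -0.083], TCP at [0.209, 0.616, 0.231] pointing down, gripper open.
Joint ranges: [-2.61, 2.61], [-1.02, 2.33], [0.03, 2.71], [-1.35, 4.49], [0.32, 2.68], [-2.91, 2.91]. Speed limits (rad/s): [2.57, 2.57, 3.14, 3.14, 3.14, 3.14].

## Interface

Orientations are given as a 3x3 rotation matrix whose columns are the frame's x, y, z axes.
In Python, from workcell import r, read_camera gives the robot as it stands.
- The arm moves only by the tool move_arm, never from a script. Its argument "commands" is a list that holds one entry, the list of rows, each a list of 6 numbers: the shift along the tool's x, y, z each as a share of 0.02 m, from -1 to 1, then the turn, a rotation vector about the tool's x, y, z each as a share of pi rad, from -1 to 1. In form: [[[tx, ty, tz, rx, ry, rz], ...]]. A call has 1 to 10 rows; each row shifts and turns the commanded pose from where the row before left it, along the tool's axes as they then stand; what a row does not reach is not made up. A row lasts 1/8 s, in which the tool goes at most 62.5 mm and 10.7 degrees, less where a joint would pass 70% of its speed; a pose out of reach is approached as far as the arm can. A call with a number of a shift or a turn outside -1 to 1 is refused whole. A call with a gripper value outside its range is refused whole. "jaw" is the closure, from -1 (fully open) to 1 (shut), set as the call begins (left out, the last holds). The fingers move at their own pace and stop on an object; the grip force is fixed at half the most. Time passes only in rows, so rows that do not move let the fingers close. It gives the time, the measured TCP pose, the force, the opening and the grip force at its end, in the units of the state.
- r.sense(): the state, without advancing time (a new reading comes with each control period).
- read_camera(name): name is "scene" or "top" or "wrist"; returns a dict with "img" (384x512x3 uint8, red, green, blue), "camera_matrix" (3x3 intrinsics, pixels), "distortion" ([k1, k2, p1, p2, k3] as OpenCV has them; the pictures are not rectified), "eye" and "rotation" of the camera in the world. Camera axes: x right, y up, looking along -z (the intrinsics and any distortion apply to the point x, -y, -z); pixel columns grow to the right and rows downward; lengths in m; the calibration is good to about 2 mm. A picture is of the moment at which its call begins. There is no depth.
- r.job_done(): hands the job in; it is judged then, once.
The state is a dict: "clock": time; "qpos": joint angles; "joint_vel": joint speeds; "joint_efforts": joint torques, N m; "position": TCP position; "eef_rot": TCP orientation; "force": force on the tool from outside, world axes, zero at the start; "moment": the same for the moment, N m; "opening": finger opening in m; "grip_force": force on a finger pad.
Only numpy, scipy, OpenCV 4.12 (cv2) and the standard library are available. Lean on these libraries where they do the work, as an engineer would, in place of code of your own. Each camera call takes 0.05 s, during which the arm holds its last target. There are 200 camera calls.

## Task

The small brown bottle stands in the way of the crank on the rotary optics turret: move it off and leave it standing upright on the bench, outside the circle that the crank sweeps. Then turn the turret until its exit tube points squarely at the hole in the small upright plate, and leave it there. The crank must never bump the bottle, the bottle must not fall over, and the other loose things (petri dish, specimen cup, timer) stay where they are.

Things in the scene. Friction and masses are not known exactly. Their poses are not given: they have to be found in the camera images.
- stage: fixed rotary stage on the bench. Round black foot, 120 mm across and 12 mm high, with a 30 mm wide black rail running out along +x to 110 mm from the axis. Near the rail's end stands the aluminium pinhole plate, 40 mm wide, 6 mm thick, its top 68 mm above the bench. Origin: on the turret's axis at bench level; x points from the axis to the pinhole plate, z up.
- turret_axis (a point): point on the turret's vertical turning axis, at the drum's top, 64 mm above the bench
- pinhole (a point): centre of the 10 mm hole in the pinhole plate, 91 mm from the turret's axis and 42 mm above the bench: the mark that the exit tube must face
- turret (a joint): turning angle of the aluminium turret on the stage (drum 76 mm across, top 64 mm above the bench, with a black rib on top in line with the exit tube). 0: the exit tube points squarely at the pinhole plate; grows anticlockwise seen from above; stops at -0.6 and 2.0. Stiff bearing: stays where it is left. It starts at 0.9 to 1.6. It needs about 1 N at the crank's knob.
- tube_mouth (a point): centre of the mouth of the exit tube, a short horizontal tube 26 mm thick (30 mm at its collar) sticking out of the drum; mouth 65 mm from the axis, 42 mm above the bench
- crank_knob (a point): centre of the top of the crank's black upright knob: 18 mm thick, from 28 to 66 mm above the bench, 110 mm from the axis. A level steel rod, 10 mm thick, its middle 38 mm above the bench, joins it to the drum. The crank stands 2.6 rad clockwise (from above) of the exit tube and sweeps a circle of 119 mm radius.
- bottle: small brown reagent bottle with a black cap, 104 mm tall, 0.12 kg, loose, standing on the bench in the crank's path. Body 45 mm thick up to 61 mm, neck 32 mm, cap 40 mm thick from 82 to 104 mm. Origin: centre of its underside, z up its axis.
- dish: petri dish, 62 mm across, 16 mm high, loose, on the bench by the stage; a bystander. Origin: centre of its underside.
- cup: specimen cup with an orange screw cap, 38 mm across, 58 mm high, loose, standing on the bench; a bystander. Origin: centre of its underside.
- bench_timer: small white timer lying on its back, 58 x 66 x 18 mm, loose; a bystander. Origin: centre of its underside.
There are look-alikes about, which are no part of the job. What is shaped like the bottle but green or orange is not meant.

How it is judged:
By the outcome, as a careful person would: the job done as asked, in the order asked, and still so for the second after the job is handed in, with the robot touching nothing.
It also fails if it takes over 64 s, if anything falls off the work surface, if the arm or the gripper's body presses on something with over 40 N, if the wrist force passes 120 N, or if a joint passes its speed limit or range.

## Working session

There is one attempt and no reset: what is moved stays moved. The work goes in short steps, Python scripts to look and compute and a tool call to move; the robot and the scene stay as the last step left them, time stands still between calls to the robot, and variables do not carry over. Pictures are saved under pics/ and viewed, at most 10 in all, crops included, and the job is handed in when it is done.

Besides the shell and the picture viewer there is one more tool, called after "Call:" as a command line: name --argument value ..., lists and objects as JSON in quotes. move_arm: Moves the arm, as the interface text tells. Its arguments: {"type":"object","properties":{"commands":{"type":"array","items":{"type":"array","items":{"type":"array","items":{"type":"number"}}}},"jaw":{"type":"number"}},"required":["commands"]}

```bash
mkdir -p pics; ls; cat > h.py <<'E'
import numpy as np, cv2
from workcell import r, read_camera
def ray(c,px):
    u=cv2.undistortPoints(np.array([[px]],float),c["camera_matrix"],np.array(c["distortion"],float))[0,0]
    d=np.array(c["rotation"])@np.array([u[0],-u[1],-1.]); return np.array(c["eye"]),d
def onz(c,px,z):
    e,d=ray(c,px); return (e+d*(z-e[2])/d[2])
def proj(c,P):
    p=(np.array(c["rotation"]).T@(np.array(P,float)-c["eye"]))*[1,-1,-1]
    return cv2.projectPoints(p.reshape(1,1,3),np.zeros(3),np.zeros(3),c["camera_matrix"],np.array(c["distortion"],float))[0].ravel()
E
python3 - <<'E'
from h import *
for n in ("top","scene"):
    c=read_camera(n); cv2.imwrite(f"pics/{n}0.png",cv2.resize(c["img"][:,:,::-1],(800,600),interpolation=cv2.INTER_CUBIC)); print(n,c["eye"],c["rotation"])
    np.save(f"pics/{n}0.npy",c,allow_pickle=True)
s=r.sense(); print(s["clock"],s["position"],s["eef_rot"],s["opening"])
E
```

```text
pics
top [ 0.31571578 -0.07287744  1.06289905] [[ 0.01612949  0.99443075 -0.10415052]
 [-0.99985841  0.01654128  0.00309122]
 [ 0.00479679  0.10408591  0.99455674]]
scene [-0.04660785 -1.00053425  0.68248287] [[ 0.8779195   0.24789512 -0.40964053]
 [-0.47879222  0.44750996 -0.75530977]
 [-0.00391939  0.85923387  0.51156798]]
0.1 [0.2084717  0.61509216 0.2301691 ] [[-9.47066709e-01  3.21036022e-01 -7.21557400e-04]
 [ 3.21036804e-01  9.47065184e-01 -1.70523056e-03]
 [ 1.35921455e-04 -1.84661358e-03 -9.99998286e-01]] 0.08516257240083015
```

View pics/top0.png

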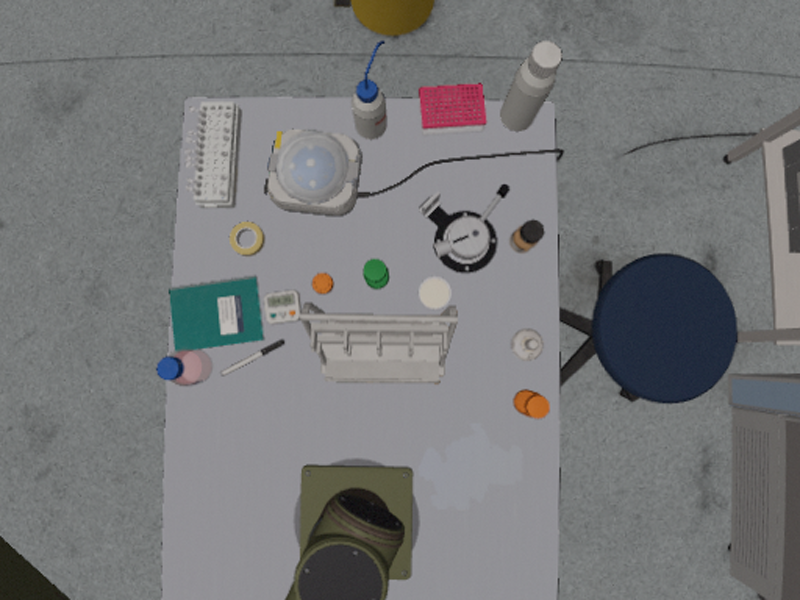

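View pics/scene0.png

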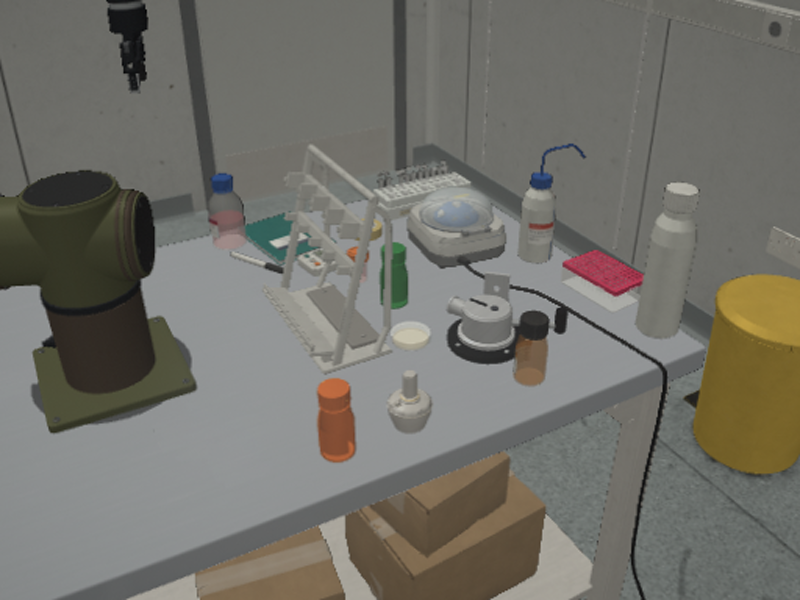

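The top view shows the turret at (465,238), its rail and plate towards (430,205), the tube mouth at (443,247) and the crank knob at (503,190). The brown bottle's cap is at (532,232). The crank has to turn clockwise, and the bottle is in its path. Next I'll zoom in and measure.

```bash
python3 - <<'E'
from h import *
c=np.load("pics/top0.npy",allow_pickle=True).item()
s=np.load("pics/scene0.npy",allow_pickle=True).item()
im=c["img"]; a=cv2.resize(im[105:205,255:365,::-1],None,fx=4,fy=4,interpolation=cv2.INTER_CUBIC)
b=cv2.resize(s["img"][160:260,240:400,::-1],None,fx=4,fy=4,interpolation=cv2.INTER_CUBIC)
a=cv2.copyMakeBorder(a,0,0,0,200,0)
cv2.imwrite("pics/crops.png",a); cv2.imwrite("pics/crops2.png",b)
for n,px in dict(axis=(465,238)).items(): print(onz(c,np.array(px)/1.5625,.064))
hs=cv2.cvtColor(im,cv2.COLOR_RGB2HSV)
dark=(hs[...,2]<60).astype(np.uint8)
n,l,st,ce=cv2.connectedComponentsWithStats(dark[105:205,255:375])
for i in range(1,n):
    if st[i,4]>15: print("dark",st[i],ce[i]+[255,105],onz(c,ce[i]+[255,105],.104)[:2],onz(c,ce[i]+[255,105],.066)[:2],onz(c,ce[i]+[255,105],.012)[:2])
E
```

```text
[ 0.52053994 -0.19041484  0.064     ]
dark [ 0  0 22 13 32] [265.5625  110.03125] [ 0.62911455 -0.09743996] [ 0.64153416 -0.09841334] [ 0.65918309 -0.09979657]
dark [63 13  8  8 35] [321.74285714 121.54285714] [ 0.59980072 -0.25221463] [ 0.61105866 -0.25932154] [ 0.62705678 -0.26942084]
dark [ 19  27  23  23 186] [282.75268817 141.13978495] [ 0.54247895 -0.14523288] [ 0.5514653  -0.14810024] [ 0.56423537 -0.1521749 ]
dark [43 30  9  4 18] [302.05555556 136.66666667] [ 0.55599934 -0.19782795] [ 0.56552148 -0.20277959] [ 0.57905295 -0.20981612]
dark [55 36  8 13 37] [313.75675676 146.86486486] [ 0.52830761 -0.22974663] [ 0.53673236 -0.23596316] [ 0.54870438 -0.24479718]
dark [ 78  36  15  15 167] [340.00598802 147.95209581] [ 0.52687111 -0.30181131] [ 0.53523894 -0.31088368] [ 0.54713006 -0.323776  ]
dark [ 27  50  36  19 203] [300.50738916 166.77339901] [ 0.47286436 -0.19366331] [ 0.47909197 -0.19844991] [ 0.48794172 -0.20525191]
dark [103  93  17   7  77] [363.96103896 201.83116883] [ 0.38077877 -0.36577366] [ 0.38335714 -0.37738078] [ 0.38702113 -0.39387511]
```

View pics/crops.png

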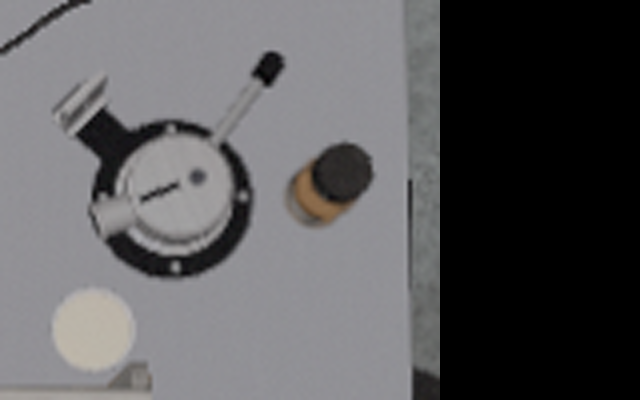

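View pics/crops2.png

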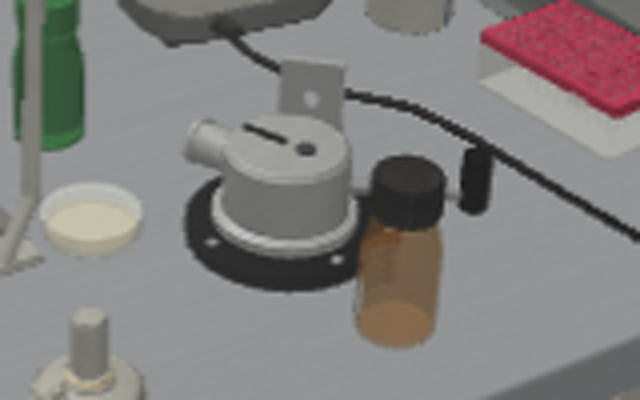

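The crops show the foot centred at about (172,199), the knob top at (272,60), the cap top at (346,168) and the plate top edge from (52,112) to (106,74). The brown bottle stands clockwise of the knob, as expected.

```bash
python3 - <<'E'
from h import *
c=np.load("pics/top0.npy",allow_pickle=True).item()
s=np.load("pics/scene0.npy",allow_pickle=True).item()
C=lambda x,y:np.array([x/4+255-.375,y/4+105-.375])
F=np.array([onz(c,C(*p),.012)[:2] for p in [(92,200),(253,198),(172,119),(174,279)]])
A=np.c_[2*F,np.ones(4)]; q=np.linalg.lstsq(A,(F**2).sum(1),rcond=None)[0]; ax=q[:2]; print("foot",ax,np.sqrt(q[2]+ax@ax))
D=lambda n,p,z:(print(n,(w:=onz(c,p,z)[:2]).round(4),"rel",np.linalg.norm(w-ax).round(4),np.degrees(np.arctan2(*(w-ax)[::-1])).round(1)))
D("drum",C(181,187),.064)
D("plate l",C(52,106),.068);D("plate r",C(106,70),.068);D("platemid",C(78,92),.068);D("platebase",C(100,120),.012)
D("knob",C(272,60),.066); D("tube top",C(96,216),.055)
D("rib a",C(141,199),.066);D("rib b",C(178,184),.066)
D("cap",C(346,168),.104);D("body bottom",C(309,200),.0)
D("dish",C(93,329),.016);D("edge",C(407,200),0)
for n,p,z in [("green cap",(376,266),.1),("cable",(400,185),0),("cable",(430,163),0),("cable",(370,193),0),("orange",(537,407),.1),("flask",(527,342),.05),("cuporange",(322,283),.058),("rackTR",(455,312),.2),("rackTL",(305,312),.2),("green base",(376,285),0)]: D(n,np.array(p)/1.5625,z)
# scene
S=lambda x,y:np.array([x/4+240-.375,y/4+160-.375])
for n,p,z in [("S cap",(408,175),.104),("S knob",(477,150),.066),("S drumtop",(290,143),.064),("S pinhole",(311,99),.042),("S bottlebase",(396,327),0),("S mouth",(200,140),.042)]:
  w=onz(s,S(*p),z)[:2]; print(n,w.round(4),np.linalg.norm(w-ax).round(4),np.degrees(np.arctan2(*(w-ax)[::-1])).round(1))
E
```

```text
foot [ 0.5254677  -0.19712671] 0.06012240326352255
drum [ 0.5234 -0.1969] rel 0.0021 172.5
plate l [ 0.5791 -0.105 ] rel 0.1067 59.8
plate r [ 0.6061 -0.143 ] rel 0.0972 33.9
platemid [ 0.5897 -0.1233] rel 0.0979 49.0
platebase [ 0.5839 -0.1427] rel 0.0799 42.9
knob [ 0.6168 -0.2619] rel 0.112 -35.4
tube top [ 0.5032 -0.1376] rel 0.0636 110.5
rib a [ 0.5138 -0.1684] rel 0.031 112.1
rib b [ 0.5251 -0.1945] rel 0.0027 98.5
cap [ 0.5306 -0.305 ] rel 0.108 -87.3
body bottom [ 0.5287 -0.3016] rel 0.1045 -88.2
dish [ 0.4267 -0.1386] rel 0.1148 149.4
edge [ 0.5304 -0.3765] rel 0.1795 -88.4
green cap [ 0.4612 -0.0325] rel 0.1767 111.3
cable [ 0.6362 -0.0714] rel 0.1675 48.6
cable [ 0.6818 -0.1293] rel 0.1704 23.4
cable [ 0.6192 -0.0135] rel 0.2061 62.9
orange [ 0.2239 -0.3109] rel 0.3223 -159.3
flask [ 0.3352 -0.3052] rel 0.2188 -150.4
cuporange [0.4352 0.0658] rel 0.278 109.0
rackTR [ 0.3768 -0.1594] rel 0.1533 165.8
rackTL [0.373 0.071] rel 0.3085 119.6
green base [ 0.4399 -0.029 ] rel 0.1886 117.0
S cap [ 0.5278 -0.3074] 0.1103 -88.8
S knob [ 0.6167 -0.26  ] 0.1108 -34.6
S drumtop [ 0.5276 -0.1982] 0.0023 -26.3
S pinhole [ 0.5884 -0.1328] 0.09 45.6
S bottlebase [ 0.5311 -0.3061] 0.1091 -87.1
S mouth [ 0.5021 -0.1402] 0.0615 112.4
```

Call:
move_arm --commands '[[[0,0,-1,0,0,-0.052],[0,0,-1,0,0,-0.052],[-1,-1,-0.5,0,0,0],[-1,-1,-0.5,0,0,0],[-1,-1,-0.5,0,0,0],[-1,-1,-0.5,0,0,0],[-1,-1,0,0,0,0],[-1,-1,0,0,0,0],[-1,-1,0,0,0,0],[-1,-1,0,0,0,0]]]' --jaw -1

```text
clock: 1.35
position: [0.3691, 0.4547, 0.3106]
eef_rot: [[-1.0, 0.0, -0.001], [0.0, 1.0, -0.001], [0.001, -0.001, -1.0]]
force: [-0.1, 0.2, 0.1]
opening: 0.0852
grip_force: 0.0
```

Call:
move_arm --commands '[[[-1,-1,0,0,0,0],[-1,-1,0,0,0,0],[-1,-1,0,0,0,0],[-1,-1,0,0,0,0],[-1,-1,0,0,0,0],[-1,-1,0,0,0,0],[-1,-1,0,0,0,0],[-1,-1,0,0,0,0],[0,-1,0,0,0,0],[0,-1,0,0,0,0]]]'

```text
clock: 2.6
position: [0.5281, 0.2546, 0.3109]
eef_rot: [[-1.0, -0.0, -0.001], [-0.0, 1.0, -0.0], [0.001, -0.0, -1.0]]
force: [-1.1, -0.1, 0.3]
opening: 0.0855
grip_force: 0.0
```

Call:
move_arm --commands '[[[0,-1,0,0,0,0],[0,-1,0,0,0,0],[0,-1,0,0,0,0],[0,-1,0,0,0,0],[0,-1,0,0,0,0],[0,-1,0,0,0,0],[0,-1,0,0,0,0],[0,-1,0,0,0,0],[0,-1,0,0,0,0],[0,-1,0,0,0,0]]]'

```text
clock: 3.85
position: [0.5286, 0.0542, 0.3113]
eef_rot: [[-1.0, 0.0, 0.0], [0.0, 1.0, -0.0], [-0.0, -0.0, -1.0]]
force: [0.1, 0.2, -0.6]
opening: 0.0852
grip_force: 0.0
```

Call:
move_arm --commands '[[[0,-1,0,0,0,0],[0,-1,0,0,0,0],[0,-1,0,0,0,0],[0,-1,0,0,0,0],[0,-1,0,0,0,0],[0,-1,0,0,0,0],[0,-1,0,0,0,0],[0,-1,0,0,0,0],[0,-1,0,0,0,0],[0,-1,0,0,0,0]]]'

```text
clock: 5.1
position: [0.5286, -0.1458, 0.3113]
eef_rot: [[-1.0, 0.0, 0.0], [0.0, 1.0, 0.0], [-0.0, 0.0, -1.0]]
force: [0.0, 0.5, 0.8]
opening: 0.0856
grip_force: 0.0
```

Call:
move_arm --commands '[[[-0.1,-1,0,0,0,0],[0,-1,0,0,0,0],[0,-1,0,0,0,0],[0,-1,0,0,0,0],[0,-1,0,0,0,0],[0,-1,0,0,0,0],[0,-1,0,0,0,0],[0,-1,0,0,0,0],[0,0,1,0,0,0],[0,0,1,0,0,0]]]'

```text
clock: 6.35
position: [0.5303, -0.3041, 0.2692]
eef_rot: [[-1.0, 0.0, -0.001], [0.0, 1.0, 0.001], [0.001, 0.001, -1.0]]
force: [-0.3, -0.7, -0.8]
opening: 0.0854
grip_force: 0.0
```

Call:
move_arm --commands '[[[0,0,1,0,0,0],[0,0,1,0,0,0],[0,0,1,0,0,0],[0,0,1,0,0,0],[0,0,1,0,0,0],[0,0,0,0,0,0]]]'

```text
clock: 7.1
position: [0.5295, -0.3037, 0.1686]
eef_rot: [[-1.0, 0.0, -0.004], [0.0, 1.0, 0.002], [0.004, 0.002, -1.0]]
force: [0.3, -0.9, 1.2]
opening: 0.0849
grip_force: 0.0
```

```bash
python3 - <<'E'
from h import *
for n in("top","wrist"):
    c=read_camera(n); np.save(f"pics/{n}1.npy",c,allow_pickle=True)
cv2.imwrite("pics/w1.png",c["img"][:,:,::-1]); print(c["eye"]); s=r.sense();print(s["position"],s["qpos"])
print(proj(c,(.530,-.306,.104)))
E
```

```text
[ 0.4476566  -0.30483425  0.31305421]
[ 0.53079281 -0.30459802  0.17147572] [-6.08672507e-01  8.50773352e-02  1.79497929e+00  5.84162068e-06
  1.26125505e+00 -2.17934959e+00]
[248.64085857 205.62260341]
```

View pics/w1.png

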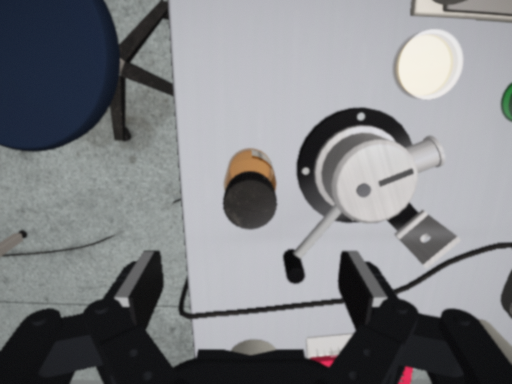

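The wrist view shows the cap top at about (250,204), against a predicted (249,206), so the aim is good. I'll descend and grip.

Call:
move_arm --commands '[[[0,0,1,0,0,0],[0,0,1,0,0,0],[0,0,1,0,0,0],[0,0,1,0,0,0],[0,-0.05,0.9,0,0,0],[0,0,0,0,0,0]]]'

```text
clock: 7.95
position: [0.5293, -0.3046, 0.0707]
eef_rot: [[-1.0, 0.0, -0.003], [0.0, 1.0, 0.002], [0.003, 0.002, -1.0]]
force: [1.1, 0.3, 0.7]
opening: 0.0853
grip_force: 0.0
```

Call:
move_arm --commands '[[[0,0,0,0,0,0],[0,0,0,0,0,0],[0,0,0,0,0,0],[0,0,0,0,0,0],[0,0,0,0,0,0],[0,0,0,0,0,0],[0,0,0,0,0,0],[0,0,0,0,0,0]]]' --jaw 1

```text
clock: 8.95
position: [0.5314, -0.3057, 0.0747]
eef_rot: [[-1.0, 0.0, 0.002], [0.0, 1.0, -0.001], [-0.002, -0.001, -1.0]]
force: [0.1, 1.9, 5.1]
opening: 0.0376
grip_force: 60.5
```

Call:
move_arm --commands '[[[0,0,-0.5,0,0,0],[0,0,-1,0,0,0],[0,0,-1,0,0,0],[0,0,-1,0,0,0],[0,0,-1,0,0,0],[0,0,-1,0,0,0],[-0.4,0.5,0,0,0,0],[-0.4,1,0,0,0,0],[-0.4,1,0,0,0,0],[0,1,0,0,0,0]]]'

```text
clock: 10.2
position: [0.5548, -0.2332, 0.1822]
eef_rot: [[-1.0, -0.001, -0.002], [-0.001, 1.0, 0.001], [0.002, 0.001, -1.0]]
force: [0.3, 0.2, -2.8]
opening: 0.0378
grip_force: 60.3
```

Call:
move_arm --commands '[[[0,1,0,0,0,0],[0,1,0,0,0,0],[0,1,0,0,0,0],[0,1,0,0,0,0],[0,1,0,0,0,0],[0,1,0,0,0,0],[0,1,0,0,0,0],[0,1,0,0,0,0],[0,1,0,0,0,0],[0,1,0,0,0,0]]]'

```text
clock: 11.45
position: [0.5546, -0.0341, 0.1833]
eef_rot: [[-1.0, 0.0, 0.0], [0.0, 1.0, 0.0], [-0.0, 0.0, -1.0]]
force: [-0.5, -0.4, -2.5]
opening: 0.0376
grip_force: 60.3
```

```bash
python3 - <<'E'
from h import *
c=read_camera("scene")
cv2.imwrite("pics/s2.png",cv2.resize(c["img"][100:270,180:400,::-1],None,fx=3,fy=3)); s=r.sense();print(s["position"],s["qpos"],s["opening"],s["clock"])
E
```

```text
[ 0.55453222 -0.03208612  0.18330174] [-0.15537632 -0.04941243  1.91072975  0.00195211  1.28063852 -1.7280945 ] 0.037781869451353985 11.5
```

View pics/s2.png

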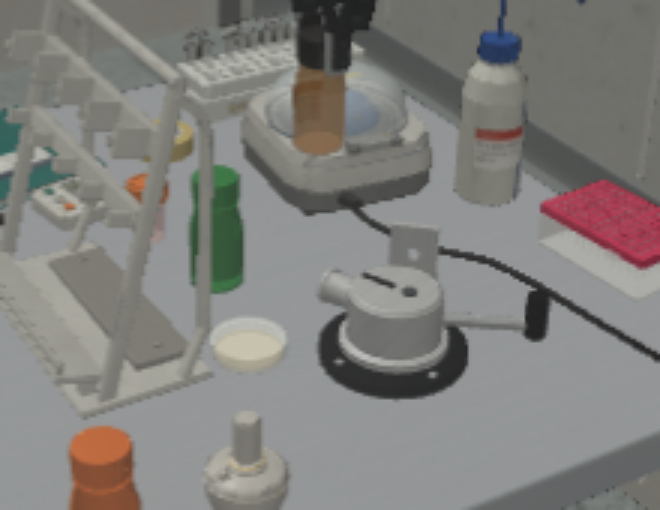

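The bottle hangs upright at crop pixel (320,100). Now I'll set it down.

Call:
move_arm --commands '[[[0,0,1,0,0,0],[0,0,1,0,0,0],[0,0,1,0,0,0],[0,0,1,0,0,0],[0,0,0.7,0,0,0],[0,0,0.4,0,0,0],[0,0,0.2,0,0,0],[0,0,0.1,0,0,0],[0,0,0,0,0,0]]]'

```text
clock: 12.62
position: [0.555, -0.0355, 0.0758]
eef_rot: [[-1.0, -0.0, 0.001], [-0.0, 1.0, -0.0], [-0.001, -0.0, -1.0]]
force: [-0.2, 0.3, -0.8]
opening: 0.0376
grip_force: 60.4
```

Call:
move_arm --commands '[[[0,0,0.08,0,0,0],[0,0,0.05,0,0,0],[0,0,0,0,0,0],[0,0,0,0,0,0]]]'

```text
clock: 13.12
position: [0.5559, -0.0355, 0.0747]
eef_rot: [[-1.0, 0.0, 0.003], [0.0, 1.0, -0.0], [-0.003, -0.0, -1.0]]
force: [-1.0, 0.9, 5.4]
opening: 0.0377
grip_force: 61.0
```

Call:
move_arm --commands '[[[0,0,0,0,0,0],[0,0,0,0,0,0],[0,0,0,0,0,0],[0,0,0,0,0,0],[0,0,0,0,0,0],[0,0,0,0,0,0],[0,0,-0.5,0,0,0],[0,0,-1,0,0,0],[0,0,-1,0,0,0],[0,0,-1,0,0,0]]]' --jaw -1

```text
clock: 14.38
position: [0.5552, -0.0355, 0.1452]
eef_rot: [[-1.0, 0.0, 0.002], [0.0, 1.0, -0.0], [-0.002, -0.0, -1.0]]
force: [0.5, -0.1, 0.6]
opening: 0.0854
grip_force: 0.0
```

Call:
move_arm --commands '[[[0,0,-1,0,0,0],[0,0,-1,0,0,0],[-0.5,-1,0,0,0,0],[-0.5,-1,0,0,0,0],[-0.5,-1,0,0,0,0],[-0.5,-1,0,0,0,0],[-0.5,-1,0,0,0,0],[-0.5,-1,0,0,0,0],[0,-1,0,0,0,0],[0,-1,0,0,0,0]]]' --jaw 0

```text
clock: 15.62
position: [0.6145, -0.1967, 0.1826]
eef_rot: [[-1.0, -0.0, -0.0], [-0.0, 1.0, 0.0], [0.0, 0.0, -1.0]]
force: [0.4, 0.2, 0.0]
opening: 0.0428
grip_force: 0.0
```

Call:
move_arm --commands '[[[0,-1,0,0,0,0],[0,-1,0,0,0,0],[0,-1,0,0,0,0],[0,-0.3,0,0,0,0],[0,0,0,0,0,0.0486],[0,0,0,0,0,0.0486],[0,0,0,0,0,0.0486],[0,0,0,0,0,0.0486],[0,0,0,0,0,0],[0,0,0,0,0,0]]]'

```text
clock: 16.88
position: [0.6146, -0.2613, 0.1827]
eef_rot: [[-0.821, 0.572, -0.0], [0.572, 0.821, 0.0], [0.0, 0.0, -1.0]]
force: [-0.3, 0.1, -0.6]
opening: 0.0426
grip_force: 0.0
```

```bash
python3 - <<'E'
from h import *
c=read_camera("scene"); w=read_camera("wrist"); np.save("pics/w2.npy",w,allow_pickle=True)
cv2.imwrite("pics/s3.png",np.hstack([cv2.resize(c["img"][120:260,180:400,::-1],(380,242)),cv2.resize(w["img"][:,:,::-1],(323,242))])); s=r.sense();print(s["position"],s["qpos"],s["opening"],s["clock"])
for P in [(.6165,-.261,.066),(.555,-.0355,.104)]: print(proj(w,P), proj(c,P))
# dark blob near knob
g=cv2.cvtColor(w["img"],cv2.COLOR_RGB2GRAY); u,v=proj(w,(.6165,-.261,.066)).astype(int)
n,l,st,ce=cv2.connectedComponentsWithStats((g<60).astype(np.uint8))
for i in range(1,n):
    if st[i,4]>40 and abs(ce[i]-[u,v]).max()<60: print(st[i],ce[i])
E
```

```text
[ 0.61464181 -0.26133811  0.18271326] [-4.82393329e-01  1.95209468e-01  1.65318435e+00  6.30019319e-05
  1.29328451e+00 -1.44392506e+00] 0.04294109542523865 16.975
[252.37321421 185.58225659] [359.06871367 197.34299997]
[488.55587982 -63.92183128] [286.47278204 149.86212017]
[241 170  19  24 362] [250.01381215 181.47237569]
```

View pics/s3.png

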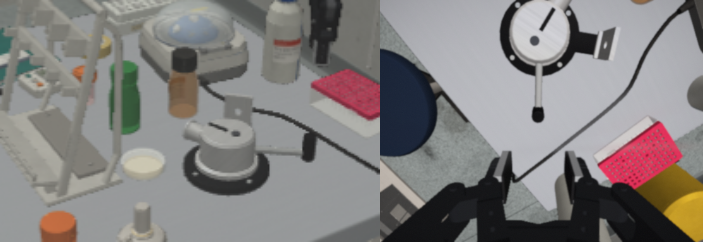

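The bottle stands upright at scene-crop pixel (183,90). In the wrist view the knob is centred between the fingers at (538,114). I'll descend onto it and grip.

Call:
move_arm --commands '[[[0,0,1,0,0,0],[0,0,1,0,0,0],[0,0,1,0,0,0],[0,0,1,0,0,0],[0,0,1,0,0,0],[0,0,1,0,0,0],[0,0,0.9,0,0,0],[0,0,0.2,0,0,0],[0,0,0,0,0,0]]]'

```text
clock: 18.1
position: [0.6147, -0.2615, 0.0407]
eef_rot: [[-0.819, 0.574, 0.0], [0.574, 0.819, -0.0], [-0.0, -0.0, -1.0]]
force: [0.7, 0.7, 0.3]
opening: 0.043
grip_force: 0.0
```

Call:
move_arm --commands '[[[0,0,0,0,0,0],[0,0,0,0,0,0],[0,0,0,0,0,0],[0,0,0,0,0,0],[0,0,0,0,0,0]]]' --jaw 1

```text
clock: 18.73
position: [0.6154, -0.2618, 0.0421]
eef_rot: [[-0.819, 0.573, 0.002], [0.573, 0.819, -0.001], [-0.002, 0.0, -1.0]]
force: [-2.1, 0.3, 6.0]
opening: 0.0158
grip_force: 58.9
```

Call:
move_arm --commands '[[[0.047,-0.723,0,0,0,0.0417],[0,0,0,0,0,0],[0.047,-0.723,0,0,0,0.0417],[0,0,0,0,0,0],[0.047,-0.723,0,0,0,0.0417],[0,0,0,0,0,0]]]'

```text
clock: 19.48
position: [0.5833, -0.2914, 0.0421]
eef_rot: [[-0.536, 0.844, 0.0], [0.844, 0.536, 0.001], [0.0, 0.001, -1.0]]
force: [-2.4, 2.4, 7.9]
opening: 0.0159
grip_force: 59.4
```

Call:
move_arm --commands '[[[0.047,-0.723,0,0,0,0.0417],[0,0,0,0,0,0],[0.047,-0.723,0,0,0,0.0417],[0,0,0,0,0,0],[0.047,-0.723,0,0,0,0.0417],[0,0,0,0,0,0],[0.047,-0.723,0,0,0,0.0417],[0,0,0,0,0,0],[0.047,-0.723,0,0,0,0.0417],[0,0,0,0,0,0]]]'

```text
clock: 20.72
position: [0.5146, -0.3067, 0.042]
eef_rot: [[0.089, 0.996, 0.001], [0.996, -0.089, 0.003], [0.003, 0.001, -1.0]]
force: [-0.0, 7.4, 8.6]
opening: 0.016
grip_force: 59.9
```

```bash
python3 - <<'E'
from h import *
c=read_camera("top"); np.save("pics/t4.npy",c,allow_pickle=True)
w=read_camera("wrist"); np.save("pics/w4.npy",w,allow_pickle=True)
a=cv2.resize(c["img"][115:185,260:330,::-1],(400,400),interpolation=cv2.INTER_CUBIC)
cv2.imwrite("pics/t4.png",np.hstack([a,cv2.resize(w["img"][:300,:,::-1],(400,234)) if 0 else cv2.copyMakeBorder(cv2.resize(w["img"][:,:,::-1],(400,300)),0,100,0,0,0)]))
s=r.sense();print(s["position"],s["clock"])
E
```

```text
[ 0.51493715 -0.30672611  0.04206198] 20.825
```

View pics/t4.png

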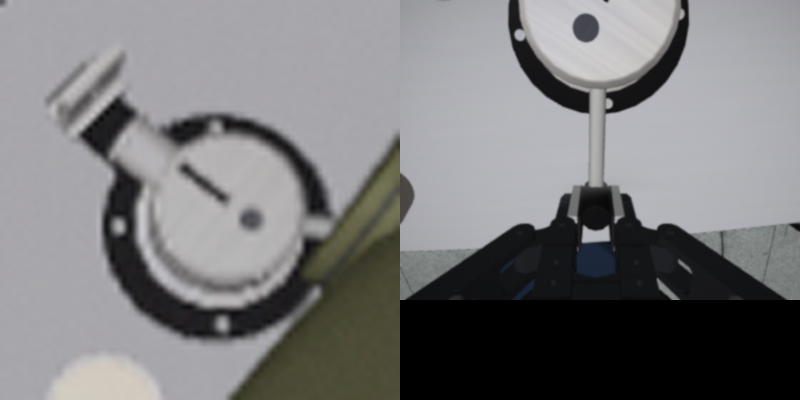

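```bash
cat > m.py <<'E'
from h import *
def meas(f,ax0=np.array([.5255,-.197])):
    c=np.load(f"pics/{f}.npy",allow_pickle=True).item() if isinstance(f,str) else f
    g=cv2.resize(cv2.cvtColor(c["img"],cv2.COLOR_RGB2GRAY),None,fx=4,fy=4,interpolation=cv2.INTER_CUBIC)
    # rectify onto a plane grid (0.25 mm) at height z around the axis
    def rect(z,a,R=.13):
        n=int(2*R/.00025); t=np.linspace(-R,R,n); X,Y=np.meshgrid(a[0]+t,a[1]+t)
        P=np.stack([X,Y,np.full_like(X,z)],-1).reshape(-1,3)
        p=((P-c["eye"])@np.array(c["rotation"]))*[1,-1,-1]
        q=cv2.projectPoints(p.reshape(-1,1,3),np.zeros(3),np.zeros(3),c["camera_matrix"],np.array(c["distortion"],float))[0].reshape(n,n,2).astype(np.float32)
        return cv2.remap(g,q*4+1.5,None,cv2.INTER_LINEAR,borderValue=255),t
    out={}
    im,t=rect(.012,ax0); m=(im<75).astype(np.uint8)
    n,l,st,ce=cv2.connectedComponentsWithStats(m)
    k=1+np.argmax(st[1:,4]); pts=np.argwhere(l==k)[:,::-1]
    xy=np.c_[t[pts[:,0]],t[pts[:,1]]]
    # outer circle: per angle farthest dark point, robust fit
    a=np.zeros(2)
    for _ in range(6):
        d=xy-a; ang=(np.degrees(np.arctan2(d[:,1],d[:,0]))//3).astype(int); rr=np.hypot(*d.T)
        far=np.array([xy[ang==i][np.argmax(rr[ang==i])] for i in np.unique(ang)])
        fr=np.hypot(*(far-a).T); ok=abs(fr-.060)<(.006 if _<3 else .002); F=far[ok]
        q=np.linalg.lstsq(np.c_[2*F,np.ones(len(F))],(F**2).sum(1),rcond=None)[0]; a=q[:2]
    out["axis"]=(ax0+a).round(4); out["R"]=round(float(np.sqrt(q[2]+a@a)),4); out["n"]=len(F)
    d=xy-a; rr=np.hypot(*d.T); th=np.degrees(np.arctan2(d[:,1],d[:,0]))
    for lo,hi in((.064,.070),(.070,.076),(.076,.082)):
        s=(rr>lo)&(rr<hi)&(abs(th-46)<20)
        if s.sum()>20: out[f"rail{lo}"]=(th[s].mean().round(1),(np.radians(np.ptp(th[s]))*(lo+hi)/2).round(4))
    ax=ax0+a
    im,t=rect(.065,ax,.036); m=(im<90).astype(np.uint8)
    n,l,st,ce=cv2.connectedComponentsWithStats(m)
    for i in range(1,n):
        if 150<st[i,4]<3000:
            p=np.argwhere(l==i)[:,::-1].astype(float); w,v=np.linalg.eigh(np.cov(p.T))
            if w[1]>8*w[0]: out[f"rib{i}"]=((np.degrees(np.arctan2(v[1,1],v[0,1]))%180).round(1),t[p.mean(0).astype(int)].round(4),(np.sqrt(w)*.25).round(1))
    return out
if __name__=="__main__":
    for f in("top0","wrist1","w2","t4"): print(f,meas(f) if f!="wrist1" else meas("wrist1"))
    w=np.load("pics/w4.npy",allow_pickle=True).item()
    try: print("w4",meas(w))
    except Exception as e: print(e)
E
python3 m.py
```

```text
top0 {'axis': array([ 0.5258, -0.1961]), 'R': 0.0595, 'n': 66, 'rib4': (np.float64(86.1), array([ 0.0347, -0.0159]), array([0.8, 3.6])), 'rib6': (np.float64(113.5), array([-0.0064,  0.0147]), array([1.2, 7.8]))}
wrist1 {'axis': array([ 0.5241, -0.2001]), 'R': 0.0583, 'n': 32, 'rib1': (np.float64(171.0), array([-0.0252, -0.0345]), array([0.9, 4.1])), 'rib9': (np.float64(112.6), array([-0.0046,  0.0182]), array([0.7, 7.8]))}
w2 {'axis': array([ 0.5263, -0.1982]), 'R': 0.059, 'n': 23, 'rail0.064': (np.float64(46.5), np.float64(0.03)), 'rail0.07': (np.float64(46.6), np.float64(0.03)), 'rail0.076': (np.float64(46.7), np.float64(0.0299)), 'rib4': (np.float64(112.8), array([-0.0064,  0.0157]), array([1.1, 8.3]))}
t4 {'axis': array([ 0.5251, -0.1963]), 'R': 0.0587, 'n': 35, 'rib2': (np.float64(44.6), array([ 0.028 , -0.0285]), array([2.5, 7.7])), 'rib4': (np.float64(52.7), array([0.0117, 0.0132]), array([0.9, 7.7])), 'rib5': (np.float64(92.9), array([0.034 , 0.0235]), array([1.4, 4.3]))}
w4 {'axis': array([ 0.5263, -0.1983]), 'R': 0.0586, 'n': 34}
```

Call:
move_arm --commands '[[[0.02,-0.308,0,0,0,0.0175],[0.02,-0.308,0,0,0,0.0175],[0,0,0,0,0,0],[0,0,0,0,0,0]]]'

```text
clock: 21.32
position: [0.503, -0.3048, 0.042]
eef_rot: [[0.197, 0.98, 0.002], [0.98, -0.197, 0.002], [0.003, 0.001, -1.0]]
force: [-0.1, 7.4, 8.3]
opening: 0.0161
grip_force: 59.9
```

```bash
python3 - <<'E'
from m import *
s=r.sense();print(s["position"],s["force"],s["clock"]); d=s["position"][:2]-np.array([.5258,-.1972]);print(np.degrees(np.arctan2(d[1],d[0])),np.hypot(*d))
c=read_camera("top"); print(meas(c))
E
```

```text
[ 0.50303487 -0.30481413  0.04204478] [-0.05949167  7.41574111  8.28441081] 21.325
-101.94448171756257 0.10999569481266715
{'axis': array([ 0.5251, -0.1962]), 'R': 0.0587, 'n': 34, 'rail0.064': (np.float64(55.8), np.float64(0.0106)), 'rail0.07': (np.float64(48.4), np.float64(0.029)), 'rail0.076': (np.float64(47.0), np.float64(0.0307)), 'rib2': (np.float64(42.8), array([ 0.0277, -0.0287]), array([2.5, 7.6])), 'rib4': (np.float64(46.9), array([0.0119, 0.0104]), array([0.9, 7.6])), 'rib5': (np.float64(93.1), array([0.0347, 0.0192]), array([0.8, 2.8]))}
```

Call:
move_arm --commands '[[[0,0,0,0,0,0],[0,0,0,0,0,0],[0,0,0,0,0,0],[0,0,-0.5,0,0,0],[0,0,-1,0,0,0],[0,0,-1,0,0,0],[0,0,-1,0,0,0],[0,0,-1,0,0,0],[0,0,-1,0,0,0],[0,0,-1,0,0,0]]]' --jaw 0

```text
clock: 22.62
position: [0.5021, -0.306, 0.1722]
eef_rot: [[0.197, 0.98, 0.0], [0.98, -0.197, -0.0], [-0.0, 0.0, -1.0]]
force: [-0.3, -1.2, -0.3]
opening: 0.0427
grip_force: 0.0
```

Call:
move_arm --commands '[[[0,0,-1,0,0,0],[0,0,-1,0,0,0],[-1,0,-1,0,0,0],[-1,0,-1,0,0,0],[-1,0,0,0,0,0],[0,0,0,0,0,0],[0,0,0,0,0,0]]]'

```text
clock: 23.5
position: [0.4897, -0.3646, 0.2491]
eef_rot: [[0.197, 0.98, -0.002], [0.98, -0.197, 0.002], [0.002, -0.002, -1.0]]
force: [-1.0, 0.1, 1.2]
opening: 0.0424
grip_force: 0.0
```

```bash
python3 - <<'E'
from m import *
s=r.sense();print(s["position"],s["force"],s["clock"])
c=read_camera("top"); print(meas(c))
w=read_camera("wrist"); 
try: print(meas(w))
except Exception as e: print(e)
sc=read_camera("scene")
cv2.imwrite("pics/f.png",np.hstack([cv2.resize(w["img"][:,:,::-1],(400,300)),cv2.resize(sc["img"][110:260,180:380,::-1],(400,300))]))
E
```

```text
[ 0.48971409 -0.36458559  0.24913814] [-1.02502437  0.07774506  1.17366776] 23.5
{'axis': array([ 0.5254, -0.1962]), 'R': 0.0588, 'n': 64, 'rail0.064': (np.float64(55.9), np.float64(0.0116)), 'rail0.07': (np.float64(48.3), np.float64(0.0292)), 'rail0.076': (np.float64(47.2), np.float64(0.0307)), 'rib2': (np.float64(43.7), array([ 0.0277, -0.0285]), array([2.6, 7.9])), 'rib4': (np.float64(46.8), array([0.0117, 0.0104]), array([1. , 7.7])), 'rib5': (np.float64(93.2), array([0.0345, 0.0192]), array([1. , 3.1]))}
{'axis': array([ 0.526 , -0.1986]), 'R': 0.0588, 'n': 30, 'rib2': (np.float64(143.0), array([-0.0222, -0.0325]), array([0.8, 4.4]))}
```

View pics/f.png

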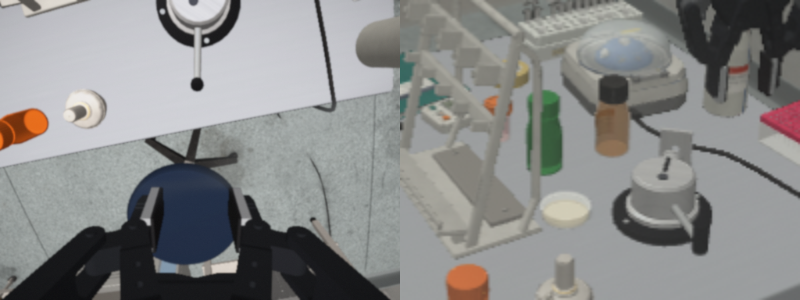

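The scene view shows the tube facing the plate at (675,155), with the rib at 46.8° against the rail at 46.6°. The bottle is upright at (612,120), the bystanders haven't moved, and the gripper is clear. I'll hand it in.

```bash
python3 -c "from workcell import r; print(r.job_done())"
```

```text
the job is handed in; nothing more can be done
None
```

The job is handed in: the bottle stands upright about 165 mm from the turret's axis, outside the 119 mm crank circle, and the exit tube points at the pinhole to within about half a degree by camera; the dish, cup and timer look unmoved.

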